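Set the coffee round: every cup on its own saucer

TASK

Set up the coffee round: stand each of the four espresso cups upright in the well of the saucer of its own colour on the serving tray. Set the cups down gently, do not drop them; leave the saucers lying where they are on the tray, and do not shift the milk jug and the sugar caster that stand among the cups.

Things in the scene. Friction and masses are not known exactly. Their poses are not given: they have to be found in the camera images.
- cup_white: cream-white espresso cup, upright, empty: 62 mm across (60 at 28 mm height), tapering to a flat 42 mm foot; 58 mm high, wall 3.5 mm, 0.15 kg. Origin: centre of the underside; z up. Its ear handle on the +y side reaches 52 mm from the axis, 20 to 53 mm up; closing along its x clears it. Stands on a bar mat (6 mm thick) 115 mm or more from cups, jug and caster, centre to centre
- cup_blue: cobalt-blue espresso cup, upright, empty: 62 mm across (60 at 28 mm height), tapering to a flat 42 mm foot; 58 mm high, wall 3.5 mm, 0.15 kg. Origin: centre of the underside; z up. Its ear handle on the +y side reaches 52 mm from the axis, 20 to 53 mm up; closing along its x clears it. Stands on a bar mat (6 mm thick) 115 mm or more from cups, jug and caster, centre to centre
- cup_red: brick-red espresso cup, upright, empty: 62 mm across (60 at 28 mm height), tapering to a flat 42 mm foot; 58 mm high, wall 3.5 mm, 0.15 kg. Origin: centre of the underside; z up. Its ear handle on the +y side reaches 52 mm from the axis, 20 to 53 mm up; closing along its x clears it. Stands on a bar mat (6 mm thick) 115 mm or more from cups, jug and caster, centre to centre
- cup_green: leaf-green espresso cup, upright, empty: 62 mm across (60 at 28 mm height), tapering to a flat 42 mm foot; 58 mm high, wall 3.5 mm, 0.15 kg. Origin: centre of the underside; z up. Its ear handle on the +y side reaches 52 mm from the axis, 20 to 53 mm up; closing along its x clears it. Stands on a bar mat (6 mm thick) 115 mm or more from cups, jug and caster, centre to centre
- saucer_white: cream-white saucer of the cream-white cup: dish 115 mm across, 16 mm high, 0.2 kg, loose. Origin: centre of the underside; z up. Its flat well for the cup's foot is about 60 mm across and 5 mm above the origin; outside it slopes up to the rim. Lies on a fixed tray (floor 5 mm above the table, rim 20 mm high), saucer centres 120 mm apart or more
- saucer_blue: cobalt-blue saucer of the cobalt-blue cup: dish 115 mm across, 16 mm high, 0.2 kg, loose. Origin: centre of the underside; z up. Its flat well for the cup's foot is about 60 mm across and 5 mm above the origin; outside it slopes up to the rim. Lies on a fixed tray (floor 5 mm above the table, rim 20 mm high), saucer centres 120 mm apart or more
- saucer_red: brick-red saucer of the brick-red cup: dish 115 mm across, 16 mm high, 0.2 kg, loose. Origin: centre of the underside; z up. Its flat well for the cup's foot is about 60 mm across and 5 mm above the origin; outside it slopes up to the rim. Lies on a fixed tray (floor 5 mm above the table, rim 20 mm high), saucer centres 120 mm apart or more
- saucer_green: leaf-green saucer of the leaf-green cup: dish 115 mm across, 16 mm high, 0.2 kg, loose. Origin: centre of the underside; z up. Its flat well for the cup's foot is about 60 mm across and 5 mm above the origin; outside it slopes up to the rim. Lies on a fixed tray (floor 5 mm above the table, rim 20 mm high), saucer centres 120 mm apart or more
- milk_jug: small bellied stainless-steel milk jug, 68 mm across and 88 mm high, with an ear handle on its +y side reaching 56 mm from the axis; origin: centre of the underside, z up. Stands on the bar mat among the cups; not to be moved
- sugar_caster: white sugar caster with a steel cone top and spout, 66 mm across, 138 mm high; origin: centre of the underside, z up. Stands on the bar mat among the cups; not to be moved
Not all that is in view belongs to the job. Several things have the shape of the saucer_red; the one meant has the colours described above.

How it is judged:
By the outcome, as a careful person would: the job done as asked, in the order asked, and still so for the second after the job is handed in, with the robot touching nothing.
It also fails if it takes over 120 s, if anything falls off the work surface, if the arm or the gripper's body presses on something with over 40 N, if the wrist force passes 120 N, or if a joint passes its speed limit or range.

ROBOT

A 6-joint arm with a two-finger parallel gripper is mounted at the origin on the work surface. World frame = base frame: x ahead of the robot, y to its left, z up, the work surface at z = 0. Lengths are in m, angles in rad, forces in N, time in s.
With the tool pointing down it reaches from about 0.35 to 0.775 m from the base axis. Payload 7.3 kg.
Tool frame: the origin (TCP) lies at the very end of the fingers, on their centre line; the grasp point (between the pads) lies 19 mm behind it (robot.tcp_to_grasp is the z of the grasp point in the tool frame, in m); z points along the fingers, y is the line along which they close (so a half turn about z gives the same grasp; the last joint's range is limited). The gripper opens to 92 mm and grips with 3 to 60 N. Pads are 19 mm wide; open, the fingers measure 130 mm over their backs; the gripper's body (75 mm by 190 mm) begins 47 mm behind the grasp point.
Start: joints at [-1.468, 0.342, 1.524, -0, 1.275, -0.146], TCP at [0.129, -0.509, 0.227] pointing down, gripper open.
Joint ranges: [-2.53, 2.53], [-0.77, 2.02], [0.04, 2.7], [-1, 4.14], [0.28, 2.66], [-3.11, 3.11]. Speed limits (rad/s): [2.57, 2.57, 3.14, 3.14, 3.14, 3.14].

INTERFACE

Orientations are given as [roll, pitch, yaw] about the fixed x, y, z axes, in that order (R = Rz(yaw) Ry(pitch) Rx(roll)).
In Python, from cell import monitor, read_camera, get_calibration, job, robot gives the robot as it stands. The module is installed in compiled form; this text tells all that it offers.
- The arm moves only by the tool send_rows, never from a script. Its argument "targets" is a list of rows, each an object with "translation": the shift along the tool's x, y, z in cm, a list of three; "spin": the turn about the tool's z in degrees; "jaw": the opening, from 0 (shut) to 1 (fully open). A call has exactly 5 rows; each row is the pose to reach, as a shift and turn from the pose commanded when the call began, along the tool's axes at that moment; what a row does not reach only later rows make up. A row lasts 1/10 s, in which the tool goes at most 50 mm and 8.59 degrees, less where a joint would pass 70% of its speed; a pose out of reach is approached as far as the arm can. A call with a gripper value outside its range is refused whole. The fingers move at their own pace and stop on an object; "force" is the grip in N (left out, the last holds). Time passes only in rows, so rows that repeat a pose let the fingers close, or fill a call up. It gives the time, the measured TCP pose, the force, the opening and the grip force at its end, in the units of the state.
- monitor.observe(): the state, without advancing time (a new reading comes with each control period).
- read_camera(name): name is "side" or "top" or "wrist"; returns (picture, depth): 400x640x3 uint8, red, green, blue; 400x640 float32, m along the optical axis (not along the pixel's ray), 0 where there is no reading.
- get_calibration(name): a dict with "intrinsics" (3x3 intrinsics, pixels), "origin" and "orientation" of the camera in the world; the wrist camera has in their place "hand_eye" (4x4, takes a point from camera to tool coordinates, whose origin is the TCP and whose axes are the flange's). Camera axes: x right, y up, looking along -z (the intrinsics and any distortion apply to the point x, -y, -z); pixel columns grow to the right and rows downward; lengths in m; the calibration is good to about 2 mm. A picture is of the moment at which its call begins: read the wrist's pose just before it. get_calibration takes no time and is no camera call.
- job.hand_in(): hands the job in; it is judged then, once.
The state is a dict: "time": time; "qpos": joint angles; "qvel": joint speeds; "joint_efforts": joint torques, N m; "tool_pos": TCP position; "tool_rot": TCP orientation; "contact_force": force on the tool from outside, world axes, zero at the start; "torque": the same for the moment, N m; "opening": finger opening in m; "grip_force": force on a finger pad.
Only numpy, scipy, OpenCV 4.12 (cv2) and the standard library are available. Lean on these libraries where they do the work, as an engineer would, in place of code of your own. Each camera call takes 0.05 s, during which the arm holds its last target. There are 200 camera calls.

## Working session

There is one attempt and no reset: what is moved stays moved. The work goes in short steps, Python scripts to look and compute and a tool call to move; the robot and the scene stay as the last step left them, time stands still between calls to the robot, and variables do not carry over. Pictures are saved under pics/ and viewed, at most 14 in all, crops included, and the job is handed in when it is done.

Besides the shell and the picture viewer there is one more tool, called after ">>>" as name([rows], argument=value, ...), one row to a line, values as JSON. send_rows: Moves the arm, as the interface text tells. Its arguments: {"type":"object","properties":{"targets":{"type":"array"},"force":{"type":"number"}},"required":["targets"]}

```bash
mkdir -p pics; ls; python3 - <<'E'
from cell import monitor, read_camera, get_calibration, job, robot
import cv2, numpy as np
print({k:np.round(v,3).tolist() for k,v in monitor.observe().items()})
for n in ("top","side"):
    c=get_calibration(n); print(n,c)
    p,d=read_camera(n); cv2.imwrite(f"pics/{n}0.png",p[:,:,::-1]); np.save(f"{n}0.npy",d); np.save(f"{n}0rgb.npy",p)
print(get_calibration("wrist")); print(robot.tcp_to_grasp)
E
```

```text
pics
{'time': 0.0, 'qpos': [-1.468, 0.343, 1.525, -0.0, 1.275, -0.146], 'qvel': [-0.001, -0.002, -0.001, -0.0, -0.001, 0.0], 'joint_efforts': [-0.002, -43.125, -24.422, 0.071, 0.056, -0.0], 'tool_pos': [0.129, -0.508, 0.226], 'tool_rot': [-3.14, -0.0, 0.249], 'contact_force': [0.266, 0.497, 0.699], 'torque': [0.034, -0.015, 0.065], 'grip_force': 0.0, 'opening': 0.092}
top {'intrinsics': array([[497.76281474,   0.        , 318.00460703],
       [  0.        , 497.76281474, 204.54395443],
       [  0.        ,   0.        ,   1.        ]]), 'origin': array([0.27214334, 0.05778036, 1.31299882]), 'orientation': array([ 0.11801943,  0.01014956, -1.59536136])}
side {'intrinsics': array([[373.34239997,   0.        , 321.77912854],
       [  0.        , 373.34239997, 200.25473767],
       [  0.        ,   0.        ,   1.        ]]), 'origin': array([0.05651608, 0.79442967, 0.58158226]), 'orientation': array([ 1.01481514,  0.02125844, -2.68359621])}
{'intrinsics': array([[348.67946795,   0.        , 320.67126709],
       [  0.        , 348.67946795, 196.68430794],
       [  0.        ,   0.        ,   1.        ]]), 'hand_eye': array([[-7.72190153e-05,  9.56856647e-01,  2.90560408e-01,
         7.91525236e-02],
       [ 9.99999669e-01,  3.09145319e-04, -7.52300581e-04,
        -1.06354222e-03],
       [-8.09669201e-04,  2.90560254e-01, -9.56856355e-01,
        -1.57453348e-01],
       [ 0.00000000e+00,  0.00000000e+00,  0.00000000e+00,
         1.00000000e+00]])}
-0.0188
```

View pics/top0.png

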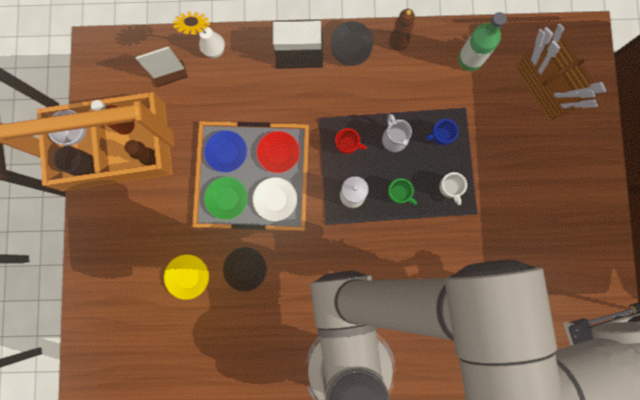

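View pics/side0.png

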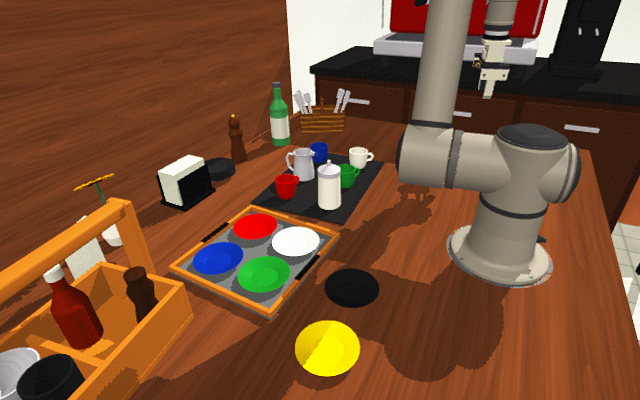

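The top view shows saucers blue (225,151), red (277,151), green (226,198) and white (275,199). The cups are red (348,141), blue (445,131), green (401,190) and white (453,186). The jug is at (397,135) and the caster at (354,192). The side view confirms all of these, and the yellow and black saucers off the tray are distractors.

```bash
cat > h.py <<'E'
import numpy as np, cv2
from scipy.spatial.transform import Rotation as Ro
from scipy.optimize import least_squares
from cell import get_calibration, monitor, read_camera
def pose(name, st=None):
    c=get_calibration(name)
    if name!="wrist": return c["intrinsics"],Ro.from_euler("xyz",c["orientation"]).as_matrix(),np.array(c["origin"])
    R=Ro.from_euler("xyz",st["tool_rot"]).as_matrix(); H=c["hand_eye"]
    return c["intrinsics"],R@H[:3,:3],R@H[:3,3]+st["tool_pos"]
def cloud(d,K,R,o):
    v,u=np.mgrid[:d.shape[0],:d.shape[1]]
    P=np.stack([(u-K[0,2])/K[0,0]*d,-(v-K[1,2])/K[1,1]*d,-d],-1)
    return P@R.T+o
def cast(uv,z,K,R,o):
    uv=np.asarray(uv,float)
    r=np.stack([(uv[:,0]-K[0,2])/K[0,0],-(uv[:,1]-K[1,2])/K[1,1],-np.ones(len(uv))],-1)@R.T
    return o+r*((z-o[2])/r[:,2])[:,None]
def masks(rgb):
    h,s,v=cv2.split(cv2.cvtColor(rgb,cv2.COLOR_RGB2HSV))
    sat=(s>120)&(v>50)
    return dict(red=sat&((h<6)|(h>172)),blue=sat&(h>108)&(h<130),green=sat&(h>50)&(h<80),white=(s<45)&(v>165))
def circ(p,r=None):
    f=lambda q: np.hypot(p[:,0]-q[0],p[:,1]-q[1])-(q[2] if r is None else r)
    return least_squares(f,[*p[:,:2].mean(0),.03],loss="soft_l1",f_scale=.002).x
E
cat > m.py <<'E'
from h import *
d=np.load("top0.npy"); rgb=np.load("top0rgb.npy"); K,R,o=pose("top"); C=cloud(d,K,R,o)
t=C[90:110,330:460].reshape(-1,3); print("table z",np.median(t[:,2]),t[:,2].std(), "mat", np.median(C[155:170,370:430,2]))
M=masks(rgb); box=dict(cup=(105,225,320,480),saucer=(120,230,195,310))
for kind,(a,b,c,e) in box.items():
    for col,m in M.items():
        q=np.zeros(m.shape,np.uint8); q[a:b,c:e]=m[a:b,c:e]
        n,L,S,_=cv2.connectedComponentsWithStats(q)
        cand=sorted([i for i in range(1,n) if S[i,4]>60],key=lambda i:-S[i,4])[:3]
        for i in cand:
            mm=L==i; cn=max(cv2.findContours(mm.astype(np.uint8),0,1)[0],key=len)[:,0]
            H=cv2.convexHull(cn)
            if kind=="saucer":
                w=cast(cn,.021,K,R,o); x=circ(w); print(kind,col,S[i],x.round(4))
            else:
                P=C[mm]; top=P[P[:,2]>.059]; x=circ(top,.0295)
                w=cast(cn,.05,K,R,o); r=np.hypot(*(w[:,:2]-x[:2]).T); hd=w[r>.04,:2].mean(0)-x[:2]
                xi=circ(cast(cn,.064,K,R,o)[r<.036])
                print(kind,col,S[i],x[:2].round(4),"img",xi.round(4),"handle deg",np.degrees(np.arctan2(hd[1],hd[0])).round(1),r.max().round(3),"zmax",np.percentile(P[:,2],98).round(4))
E
python3 m.py
```

```text
table z 0.0003673780639295021 0.08129661866520677 mat 0.006363363789698706
cup red [335 127  32  27 596] [ 0.5858 -0.0137] img [ 0.5839 -0.0125  0.0332] handle deg -111.8 0.051 zmax 0.0667
cup blue [426 119  33  26 567] [ 0.6032 -0.2655] img [ 0.601  -0.2626  0.0323] handle deg 107.3 0.052 zmax 0.0677
cup green [388 178  29  26 530] [ 0.4512 -0.1444] img [ 0.4511 -0.1428  0.0311] handle deg -129.3 0.05 zmax 0.0685
cup white [343 177  25  30 528] [ 0.4503 -0.0243] img [ 0.4517 -0.0278  0.0299] handle deg -21.3 0.043 zmax 0.1436
cup white [442 172  25  32 386] [ 0.4631 -0.2793] img [ 0.4629 -0.2784  0.0308] handle deg -162.9 0.049 zmax 0.068
cup white [388 130  20  15 108] [ 0.5527 -0.1286] img [ 0.6858 -0.1754  0.1132] handle deg -19.1 0.059 zmax 0.0998
saucer red [ 256  131   44   42 1435] [0.5702 0.1705 0.056 ]
saucer blue [ 205  131   42   41 1349] [0.5755 0.3104 0.0544]
saucer green [ 205  177   42   42 1351] [0.4501 0.31   0.0535]
saucer white [ 253  177   44   45 1553] [0.4441 0.1807 0.0573]
```

```bash
cat >> m.py <<'E'
print("---")
def box(a,b,c,e): return C[a:b,c:e].reshape(-1,3)
J=box(105,160,375,420); J=J[(J[:,2]>.085)&(J[:,2]<.105)]; print("jug rim",len(J),circ(J).round(4),J.min(0).round(3),J.max(0).round(3))
S=box(160,215,330,375); 
for lo in(.07,.1,.125): s=S[(S[:,2]>lo)&(S[:,2]<.16)]; print("caster",lo,len(s),(s.min(0)+s.max(0))[:2]/2,np.ptp(s,0).round(3))
for n,(x,y) in dict(red=(.570,.1705),blue=(.5755,.3104),green=(.45,.31),white=(.444,.181)).items():
    P=C.reshape(-1,3); r=np.hypot(P[:,0]-x,P[:,1]-y); p=P[(r<.07)&(P[:,2]>.017)&(P[:,2]<.025)&(r>.04)&(r<.062)]
    print(n,len(p),circ(p,.0545).round(4))
E
python3 m.py | sed '1,/---/d'
cat > gap.py <<'E'
import numpy as np
cups=dict(red=(.585,-.013,-112),blue=(.602,-.264,107),green=(.451,-.1435,-129),white=(.463,-.279,-163))
import sys; a=list(map(float,sys.argv[1:]))
obs=[("jug",a[0],a[1],.036),("jugh",a[2],a[3],.012),("caster",a[4],a[5],.033)]
for n,(x,y,h) in cups.items():
    out=[]
    for f in range(-90,90,5):
        rel=abs((f-h+90)%180-90)
        if rel<50: continue
        c,s=np.cos(np.radians(f)),np.sin(np.radians(f)); g=[]
        for _,ox,oy,r in obs:
            dx,dy=ox-x,oy-y; al=abs(c*dx+s*dy)-.095; pe=abs(-s*dx+c*dy)-.0375
            g.append(np.hypot(max(al,0),max(pe,0))-r)
        out.append((round(min(g)*1000),f,int(rel)))
    print(n,sorted(out)[-7:])
E
```

```text
jug rim 167 [ 0.5971 -0.1413  0.0288] [ 0.563 -0.172  0.085] [ 0.644 -0.113  0.1  ]
caster 0.07 562 [ 0.44901893 -0.02327411] [0.061 0.06  0.076]
caster 0.1 527 [ 0.44901893 -0.02327411] [0.061 0.06  0.045]
caster 0.125 193 [ 0.45009137 -0.02472697] [0.051 0.046 0.022]
red 477 [0.5699 0.1689 0.03  ]
blue 443 [0.5749 0.3081 0.03  ]
green 438 [0.45   0.3077 0.03  ]
white 457 [0.4434 0.1797 0.03  ]
```

```bash
python3 gap.py .597 -.141 .641 -.13 .449 -.024
cat > go.py <<'E'
# usage: go.py x y z [phi_deg]  -> shift in tool cm and spin deg (phi: closing direction, mod 180)
import sys, numpy as np
from h import *
s=monitor.observe(); a=list(map(float,sys.argv[1:])); R=Ro.from_euler("xyz",s["tool_rot"]).as_matrix()
cur=np.degrees(np.arctan2(R[1,1],R[0,1])); d=R.T@(np.array(a[:3])-s["tool_pos"])*100
print("t",round(s["time"],2),"tcp",np.round(s["tool_pos"],4),"phi",cur.round(2),"q1,q6",np.round([s["qpos"][0],s["qpos"][5]],2),"open",round(s["opening"],4),"grip",round(s["grip_force"],1),"F",np.round(s["contact_force"],1))
dx=a[3] if len(a)>3 else cur
sp=-((dx-cur+90)%180-90)
print("shift cm",d.round(2),"spin",sp.round(1), "q6 after ~",round(s["qpos"][5]+np.radians(sp)+np.arctan2(a[1],a[0])-s["qpos"][0],2))
E
python3 go.py .5 -.2 .30 -70
```

```text
red [(8, 0, 68), (8, 5, 63), (8, 10, 58), (9, -45, 67), (11, -30, 82), (16, -40, 72), (18, -35, 77)]
blue [(44, 20, 87), (47, -10, 63), (47, 15, 88), (48, 10, 83), (49, -5, 68), (49, 5, 78), (50, 0, 73)]
green [(12, -30, 81), (12, -10, 61), (13, -45, 84), (14, -5, 56), (15, 0, 51), (18, -35, 86), (20, -40, 89)]
white [(106, -65, 82), (112, -60, 77), (115, -55, 72), (116, -35, 52), (118, -50, 67), (118, -40, 57), (119, -45, 62)]
t 0.1 tcp [ 0.1292 -0.5085  0.2261] phi -75.75 q1,q6 [-1.47 -0.15] open 0.0917 grip 0.0 F [-1.  -0.8 -0.2]
shift cm [ 43.53 -20.78  -7.35] spin -5.7 q6 after ~ 0.84
```

>>> send_rows([
  {"translation": [4.5, -2, -0.8], "spin": 0, "jaw": 1},
  {"translation": [9, -4, -1.6], "spin": 0, "jaw": 1},
  {"translation": [13.5, -6, -2.4], "spin": 0, "jaw": 1},
  {"translation": [18, -8, -3.2], "spin": 0, "jaw": 1},
  {"translation": [22.5, -10, -4], "spin": 0, "jaw": 1},
])

```text
time: 0.6
tool_pos: [0.3239, -0.3549, 0.2668]
tool_rot: [-3.141, 0.0, 0.248]
contact_force: [0.5, -1.6, 0.7]
opening: 0.092
grip_force: 0.0
```

```bash
python3 go.py .48 -.15 .30 -75
```

```text
t 0.6 tcp [ 0.3239 -0.3549  0.2668] phi -75.77 q1,q6 [-0.99  0.33] open 0.092 grip 0.0 F [ 0.5 -1.6  0.7]
shift cm [ 20.17 -16.03  -3.31] spin -0.8 q6 after ~ 1.01
```

>>> send_rows([
  {"translation": [4, -2.6, -0.7], "spin": 0, "jaw": 1},
  {"translation": [8, -5.2, -1.4], "spin": 0, "jaw": 1},
  {"translation": [12, -7.8, -2.1], "spin": 0, "jaw": 1},
  {"translation": [16, -10.4, -2.8], "spin": 0, "jaw": 1},
  {"translation": [20, -13, -3.5], "spin": 0, "jaw": 1},
])

```text
time: 1.1
tool_pos: [0.4855, -0.1795, 0.3018]
tool_rot: [-3.141, 0.0, 0.249]
contact_force: [0.9, -0.0, 0.1]
opening: 0.0918
grip_force: 0.0
```

```bash
cat > w.py <<'E'
# wrist look: list colour blobs as circles cast on rim height
import sys
from h import *
zr=float(sys.argv[1]); rad=float(sys.argv[2]); tag=sys.argv[3]
s=monitor.observe(); p,d=read_camera("wrist"); cv2.imwrite(f"pics/{tag}.png",p[:,:,::-1])
K,R,o=pose("wrist",s); C=cloud(d,K,R,o); print("tcp",s["tool_pos"].round(4) if hasattr(s["tool_pos"],"round") else s["tool_pos"])
for col,m in masks(p).items():
    n,L,S,_=cv2.connectedComponentsWithStats(m.astype(np.uint8))
    for i in range(1,n):
        if S[i,4]<700: continue
        mm=L==i; P=C[mm]; t=P[(P[:,2]>zr-.005)&(P[:,2]<zr+.006)]
        if len(t)<30: continue
        cn=max(cv2.findContours(mm.astype(np.uint8),0,1)[0],key=len)[:,0]
        x=circ(t,rad-.0015); w=cast(cn,zr,K,R,o); r=np.hypot(*(w[:,:2]-x[:2]).T); k=r<rad*1.12
        print(col,S[i].tolist(),"cloud",x[:2].round(4),"img",circ(w[k]).round(4) if k.sum()>20 else None,"z",np.percentile(P[:,2],95).round(4))
E
python3 w.py .064 .031 w1
```

```text
tcp [ 0.4855 -0.1795  0.3018]
red [155, 0, 79, 64, 3607] cloud [ 0.5865 -0.0088] img [ 0.5856 -0.0095  0.031 ] z 0.0636
blue [372, 45, 80, 61, 3080] cloud [ 0.6039 -0.2603] img [ 0.6033 -0.2596  0.0314] z 0.0638
green [256, 155, 53, 56, 1461] cloud [ 0.4528 -0.1396] img [ 0.4533 -0.1401  0.0302] z 0.0641
white [126, 125, 95, 74, 4816] cloud [ 0.4515 -0.0204] img [ 0.4385 -0.0089  0.034 ] z 0.1293
white [367, 170, 55, 65, 2389] cloud [ 0.4648 -0.2738] img [ 0.4648 -0.2736  0.0315] z 0.0637
```

View pics/w1.png

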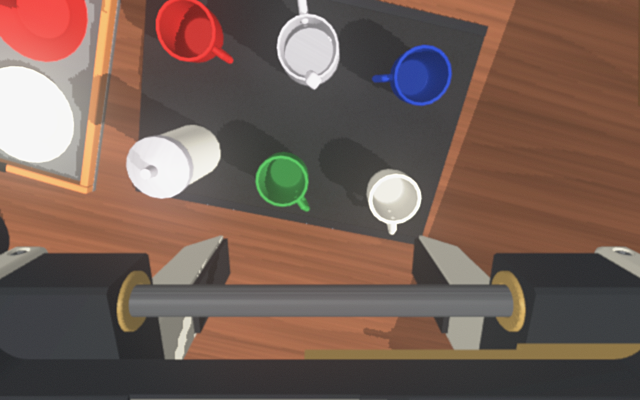

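The wrist view shows the red cup at (190,30), blue (421,75), green (283,180), white (394,197), the jug at (308,50) and the caster at (170,160). Its rim heights match the true 64 mm, so I'll trust it over the top camera. I'll start with the white cup.

```bash
python3 go.py .4648 -.2737 .025 -75.7; python3 go.py .4648 -.2737 .12 -75.7|tail -1
```

```text
t 1.15 tcp [ 0.4897 -0.1744  0.3027] phi -75.48 q1,q6 [-0.49  0.82] open 0.0916 grip 0.0 F [ 1.1  4.4 -0.3]
shift cm [-5.03  9.04 27.73] spin 0.2 q6 after ~ 0.79
shift cm [-4.98  9.02 18.23] spin 0.2 q6 after ~ 0.79
```

```bash
python3 w.py .064 .031 w2;  python3 go.py .4648 -.2737 .12 -75.7
```

```text
tcp [ 0.4897 -0.1744  0.3027]
red [161, 3, 78, 67, 3570] cloud [ 0.5865 -0.0088] img [ 0.5864 -0.0095  0.0314] z 0.0637
blue [376, 52, 79, 61, 3021] cloud [ 0.6039 -0.2603] img [ 0.6035 -0.2595  0.0314] z 0.0639
green [260, 160, 52, 56, 1418] cloud [ 0.4528 -0.1395] img [ 0.4534 -0.14    0.0302] z 0.0639
white [132, 130, 93, 74, 4663] cloud [ 0.4515 -0.0203] img [ 0.4364 -0.0072  0.0354] z 0.1291
white [370, 176, 54, 64, 2334] cloud [ 0.4647 -0.2738] img [ 0.4647 -0.2736  0.0315] z 0.0637
t 1.2 tcp [ 0.4875 -0.1771  0.3021] phi -75.38 q1,q6 [-0.5   0.82] open 0.0917 grip 0.0 F [ 0.1 -0.8 -1.8]
shift cm [-4.68  8.78 18.19] spin 0.3 q6 after ~ 0.79
```

>>> send_rows([
  {"translation": [-1.4, 2.9, 3.5], "spin": 0, "jaw": 1},
  {"translation": [-2.8, 5.7, 7], "spin": 0, "jaw": 1},
  {"translation": [-4.2, 8.6, 10.5], "spin": 0, "jaw": 1},
  {"translation": [-4.2, 8.6, 15], "spin": 0, "jaw": 1},
  {"translation": [-4.2, 8.6, 18.2], "spin": 0, "jaw": 1},
])

```text
time: 1.7
tool_pos: [0.4629, -0.2757, 0.1166]
tool_rot: [-3.139, 0.002, 0.246]
contact_force: [0.4, -0.6, -0.6]
opening: 0.092
grip_force: 0.0
```

```bash
python3 w.py .064 .031 w3; python3 go.py .4648 -.2737 .025 -75.7
```

```text
tcp [ 0.4629 -0.2757  0.1166]
blue [309, 0, 102, 39, 2807] cloud [ 0.6043 -0.2606] img [ 0.5844 -0.2643  0.017 ] z 0.064
green [58, 132, 121, 105, 8011] cloud [ 0.4527 -0.1402] img [ 0.4531 -0.1412  0.0304] z 0.0635
white [273, 162, 98, 115, 7642] cloud [ 0.4648 -0.2742] img [ 0.4656 -0.2742  0.0317] z 0.0637
t 1.75 tcp [ 0.4609 -0.2737  0.1122] phi -75.85 q1,q6 [-0.68  0.65] open 0.0919 grip 0.0 F [-2.5  1.5 -4.7]
shift cm [0.44 0.18 8.71] spin -0.2 q6 after ~ 0.79
```

>>> send_rows([
  {"translation": [0, 0, 3], "spin": 0, "jaw": 1},
  {"translation": [0, 0, 6], "spin": 0, "jaw": 1},
  {"translation": [0, 0, 8.5], "spin": 0, "jaw": 1},
  {"translation": [0, 0, 9.5], "spin": 0, "jaw": 1},
  {"translation": [0, 0, 9.5], "spin": 0, "jaw": 1},
])

```text
time: 2.25
tool_pos: [0.4644, -0.2749, 0.0241]
tool_rot: [-3.14, 0.001, 0.249]
contact_force: [0.3, -0.6, -0.9]
opening: 0.0921
grip_force: 0.0
```

>>> send_rows([
  {"translation": [0, 0, 0], "spin": 0, "jaw": 0.4},
  {"translation": [0, 0, 0], "spin": 0, "jaw": 0.4},
  {"translation": [0, 0, 0], "spin": 0, "jaw": 0.4},
  {"translation": [0, 0, 0], "spin": 0, "jaw": 0.4},
  {"translation": [0, 0, 0], "spin": 0, "jaw": 0.4},
], force=15)

```text
time: 2.75
tool_pos: [0.4653, -0.2752, 0.0254]
tool_rot: [3.141, -0.001, 0.249]
contact_force: [-0.6, -0.1, 3.2]
opening: 0.0599
grip_force: 14.9
```

>>> send_rows([
  {"translation": [0, 0, -1.5], "spin": 0, "jaw": 0.4},
  {"translation": [0, 0, -5], "spin": 0, "jaw": 0.4},
  {"translation": [0, 0, -9.5], "spin": 0, "jaw": 0.4},
  {"translation": [0, 0, -14], "spin": 0, "jaw": 0.4},
  {"translation": [0, 0, -17.5], "spin": 0, "jaw": 0.4},
])

```text
time: 3.25
tool_pos: [0.4652, -0.275, 0.2023]
tool_rot: [3.14, -0.001, 0.249]
contact_force: [0.2, -0.2, -1.8]
opening: 0.0602
grip_force: 14.9
```

```bash
python3 go.py .4434 .1797 .2 -75.7
```

```text
t 3.25 tcp [ 0.4652 -0.275   0.2023] phi -75.74 q1,q6 [-0.68  0.65] open 0.0602 grip 14.9 F [ 0.2 -0.2 -1.8]
shift cm [  9.09 -44.61   0.18] spin -0.0 q6 after ~ 1.71
```

>>> send_rows([
  {"translation": [0.6, -3, 0], "spin": 0, "jaw": 0.4},
  {"translation": [1.5, -7.5, 0], "spin": 0, "jaw": 0.4},
  {"translation": [2.5, -12, 0], "spin": 0, "jaw": 0.4},
  {"translation": [3.4, -16.5, 0], "spin": 0, "jaw": 0.4},
  {"translation": [4.3, -21, 0], "spin": 0, "jaw": 0.4},
])

```text
time: 3.75
tool_pos: [0.4543, -0.0591, 0.1996]
tool_rot: [-3.141, 0.0, 0.248]
contact_force: [1.1, 0.5, -1.7]
opening: 0.0602
grip_force: 14.9
```

>>> send_rows([
  {"translation": [1, -4.5, 0], "spin": 0, "jaw": 0.4},
  {"translation": [2, -9, 0], "spin": 0, "jaw": 0.4},
  {"translation": [3, -13.5, 0], "spin": 0, "jaw": 0.4},
  {"translation": [4, -18, 0], "spin": 0, "jaw": 0.4},
  {"translation": [4.6, -21, 0], "spin": 0, "jaw": 0.4},
])

```text
time: 4.25
tool_pos: [0.447, 0.1568, 0.1996]
tool_rot: [-3.141, 0.0, 0.251]
contact_force: [-0.2, -0.5, -1.4]
opening: 0.06
grip_force: 14.9
```

```bash
python3 w.py .021 .0575 w4; python3 go.py .4434 .1797 .2 -75.7
```

```text
tcp [0.447  0.1568 0.1996]
red [272, 0, 129, 105, 11390] cloud [0.5755 0.1765] img [0.5647 0.1735 0.0531] z 0.0204
red [503, 28, 105, 84, 6854] cloud [0.5657 0.0214] img [ 0.5875 -0.0125  0.0318] z 0.0638
blue [118, 0, 129, 60, 5752] cloud [0.5819 0.3155] img [0.5521 0.3078 0.0382] z 0.0205
green [104, 70, 114, 119, 8993] cloud [0.4474 0.3069] img [0.4512 0.3176 0.0515] z 0.02
green [576, 214, 64, 44, 1609] cloud [ 0.4147 -0.1254] img [ 0.4658 -0.145   0.0245] z 0.0632
white [235, 111, 117, 112, 9789] cloud [0.4413 0.1837] img [0.4454 0.186  0.0562] z 0.0204
t 4.3 tcp [0.4467 0.1597 0.1996] phi -75.57 q1,q6 [0.18 1.5 ] open 0.0601 grip 14.9 F [-1.   3.8 -0.9]
shift cm [ 0.17 -2.02 -0.03] spin 0.1 q6 after ~ 1.71
```

View pics/w4.png

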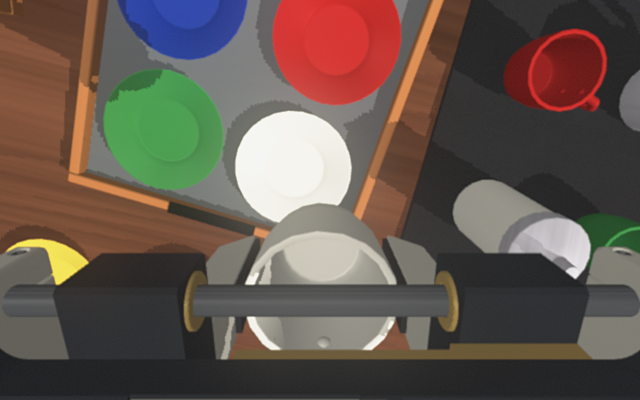

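The white saucer is at about (293,165) in the wrist view, with the held cup at (320,290). The two views agree on its centre at (0.445, 0.1855).

>>> send_rows([
  {"translation": [0.3, -1.5, 1], "spin": 0, "jaw": 0.4},
  {"translation": [0.55, -3, 4], "spin": 0, "jaw": 0.4},
  {"translation": [0.55, -3, 8], "spin": 0, "jaw": 0.4},
  {"translation": [0.55, -3, 11], "spin": 0, "jaw": 0.4},
  {"translation": [0.55, -3, 13], "spin": 0, "jaw": 0.4},
])

```text
time: 4.8
tool_pos: [0.4444, 0.1841, 0.0674]
tool_rot: [3.142, 0.003, 0.249]
contact_force: [-0.2, 0.2, -0.8]
opening: 0.0603
grip_force: 14.9
```

>>> send_rows([
  {"translation": [0, 0, 0], "spin": 0, "jaw": 0.4},
  {"translation": [0, 0, 0], "spin": 0, "jaw": 0.4},
  {"translation": [0, 0, 0], "spin": 0, "jaw": 0.4},
  {"translation": [0, 0, 0], "spin": 0, "jaw": 0.4},
  {"translation": [0, 0, 0], "spin": 0, "jaw": 0.4},
])

```text
time: 5.3
tool_pos: [0.4464, 0.1845, 0.0706]
tool_rot: [3.141, -0.002, 0.249]
contact_force: [-0.2, -0.5, -1.7]
opening: 0.06
grip_force: 14.9
```

```bash
python3 go.py .445 .1855 .029 -75.7
```

```text
t 5.3 tcp [0.4464 0.1845 0.0706] phi -75.75 q1,q6 [0.23 1.56] open 0.06 grip 14.9 F [-0.2 -0.5 -1.7]
shift cm [-0.12 -0.13  4.16] spin -0.0 q6 after ~ 1.72
```

>>> send_rows([
  {"translation": [-0.1, -0.1, 1.5], "spin": 0, "jaw": 0.4},
  {"translation": [-0.1, -0.1, 2.7], "spin": 0, "jaw": 0.4},
  {"translation": [-0.1, -0.1, 3.4], "spin": 0, "jaw": 0.4},
  {"translation": [-0.1, -0.1, 3.8], "spin": 0, "jaw": 0.4},
  {"translation": [-0.1, -0.1, 3.8], "spin": 0, "jaw": 0.4},
])

```text
time: 5.8
tool_pos: [0.4446, 0.1851, 0.0316]
tool_rot: [3.141, 0.0, 0.249]
contact_force: [-0.5, 0.1, -0.5]
opening: 0.06
grip_force: 14.9
```

>>> send_rows([
  {"translation": [0, 0, 0.05], "spin": 0, "jaw": 0.4},
  {"translation": [0, 0, 0.15], "spin": 0, "jaw": 0.4},
  {"translation": [0, 0, 0.25], "spin": 0, "jaw": 0.4},
  {"translation": [0, 0, 0.3], "spin": 0, "jaw": 0.4},
  {"translation": [0, 0, 0.3], "spin": 0, "jaw": 0.4},
])

```text
time: 6.3
tool_pos: [0.445, 0.1853, 0.0293]
tool_rot: [3.141, -0.001, 0.249]
contact_force: [-0.1, -0.1, 5.0]
opening: 0.0601
grip_force: 14.9
```

>>> send_rows([
  {"translation": [0, 0, 0], "spin": 0, "jaw": 0.75},
  {"translation": [0, 0, 0], "spin": 0, "jaw": 0.85},
  {"translation": [0, 0, 0], "spin": 0, "jaw": 0.9},
  {"translation": [0, 0, 0], "spin": 0, "jaw": 0.9},
  {"translation": [0, 0, 0], "spin": 0, "jaw": 0.9},
])

```text
time: 6.8
tool_pos: [0.4446, 0.1851, 0.0286]
tool_rot: [3.142, 0.0, 0.249]
contact_force: [1.2, 0.4, -0.3]
opening: 0.0822
grip_force: 0.0
```

>>> send_rows([
  {"translation": [0, 0, -2], "spin": 0, "jaw": 0.9},
  {"translation": [0, 0, -6], "spin": 0, "jaw": 0.9},
  {"translation": [0, 0, -10.5], "spin": 0, "jaw": 1},
  {"translation": [0, 0, -15], "spin": 0, "jaw": 1},
  {"translation": [0, 0, -19], "spin": 0, "jaw": 1},
])

```text
time: 7.3
tool_pos: [0.4445, 0.1852, 0.221]
tool_rot: [3.142, -0.001, 0.249]
contact_force: [0.2, -0.7, -0.1]
opening: 0.092
grip_force: 0.0
```

```bash
python3 w.py .021 .0575 w5; python3 - <<'E'
from h import *
s=monitor.observe(); p,d=read_camera("top"); cv2.imwrite("pics/top1.png",p[100:240,180:490,::-1].repeat(2,0).repeat(2,1))
E
python3 go.py .4533 -.1398 .22 -40
```

```text
tcp [0.4445 0.1852 0.221 ]
red [305, 0, 120, 109, 10998] cloud [0.5733 0.1761] img [0.5674 0.1742 0.0549] z 0.0204
red [520, 38, 99, 78, 6026] cloud [ 0.5405 -0.0103] img [ 0.6086 -0.0248  0.0521] z 0.0638
blue [159, 0, 124, 67, 6439] cloud [0.5822 0.3157] img [0.5571 0.3091 0.0426] z 0.0204
green [146, 77, 108, 111, 8280] cloud [0.4477 0.3078] img [0.4523 0.3188 0.0514] z 0.02
green [591, 211, 49, 41, 1289] cloud [ 0.4162 -0.1204] img [ 0.4758 -0.1573  0.034 ] z 0.0635
white [267, 114, 110, 114, 9398] cloud [0.444  0.1856] img [0.4438 0.1849 0.0575] z 0.067
white [471, 180, 91, 72, 3488] cloud [ 0.4427 -0.0432] img [ 0.4495 -0.0218  0.0379] z 0.0986
t 7.4 tcp [0.4473 0.1859 0.2242] phi -75.74 q1,q6 [0.24 1.56] open 0.0919 grip 0.0 F [ 0.2 -0.2  0.4]
shift cm [-7.45 31.71  0.34] spin -35.7 q6 after ~ 0.4
```

View pics/w5.png

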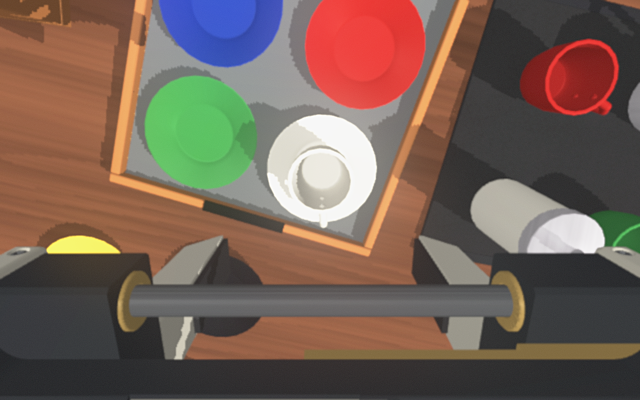

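The white cup stands upright in its saucer at (322,170). The green well centre is at about (204,133), red at about (364,48), and blue is cut off at the top edge. I'll refine the saucer fits.

```bash
cat > sauc.py <<'E'
import sys
from h import *
s=monitor.observe(); p,d=read_camera("wrist"); K,R,o=pose("wrist",s); cv2.imwrite(f"pics/{sys.argv[1]}.png",p[:,:,::-1])
h,sa,v=cv2.split(cv2.cvtColor(p,cv2.COLOR_RGB2HSV))
for col,m in dict(red=(h<6)|(h>172),blue=(h>105)&(h<130),green=(h>45)&(h<80)).items():
    m=(m&(sa>110)&(v>25)).astype(np.uint8); m[:,470:]=0; m[250:]=0
    n,L,S,_=cv2.connectedComponentsWithStats(cv2.morphologyEx(m,cv2.MORPH_CLOSE,np.ones((5,5))))
    if n<2: continue
    i=1+np.argmax(S[1:,4]); cn=max(cv2.findContours((L==i).astype(np.uint8),0,1)[0],key=len)[:,0]
    cn=cn[(cn[:,1]>1)]; w=cast(cn,.020,K,R,o); print(col,S[i],"fixed",circ(w,.0575)[:2].round(4),"free",circ(w).round(4))
E
python3 sauc.py w6; python3 -c "
from h import *
print(cast([(204,133),(364,48)],.010,*pose('wrist',monitor.observe())).round(4))"
python3 go.py .4533 -.1398 .22 -40
```

```text
red [  305     0   119   114 11207] fixed [0.5708 0.1749] free [0.5703 0.1748 0.0567]
blue [ 162    0  122   73 7071] fixed [0.5768 0.3145] free [0.5752 0.3141 0.0563]
green [ 148   81  109  111 9387] fixed [0.45   0.3136] free [0.4501 0.3137 0.0557]
[[0.4526 0.314  0.01  ]
 [0.573  0.1747 0.01  ]]
t 7.45 tcp [0.4459 0.1855 0.2212] phi -75.74 q1,q6 [0.24 1.56] open 0.0921 grip 0.0 F [-0.6 -1.  -0.9]
shift cm [-7.29 31.71  0.08] spin -35.7 q6 after ~ 0.4
```

>>> send_rows([
  {"translation": [-0.8, 3.5, 0], "spin": -3, "jaw": 1},
  {"translation": [-1.8, 8, 0], "spin": -9, "jaw": 1},
  {"translation": [-2.9, 12.5, 0], "spin": -16, "jaw": 1},
  {"translation": [-3.9, 17, 0], "spin": -23, "jaw": 1},
  {"translation": [-4.9, 21.5, 0], "spin": -30, "jaw": 1},
])

```text
time: 7.95
tool_pos: [0.449, -0.0337, 0.2171]
tool_rot: [-3.139, 0.002, 0.77]
contact_force: [1.2, -1.1, -0.1]
opening: 0.0921
grip_force: 0.0
```

```bash
python3 go.py .4530 -.140 .12 -40
```

```text
t 7.95 tcp [ 0.449  -0.0337  0.2171] phi -45.9 q1,q6 [-0.25  0.56] open 0.0921 grip 0.0 F [ 1.2 -1.1 -0.1]
shift cm [-7.1   7.93  9.7 ] spin -5.9 q6 after ~ 0.4
```

>>> send_rows([
  {"translation": [-2.8, 3.2, 0], "spin": -3, "jaw": 1},
  {"translation": [-5.6, 6.3, 0], "spin": -6, "jaw": 1},
  {"translation": [-7.1, 8, 0], "spin": -6, "jaw": 1},
  {"translation": [-7.1, 8, 0], "spin": -6, "jaw": 1},
  {"translation": [-7.1, 8, 0], "spin": -6, "jaw": 1},
])

```text
time: 8.45
tool_pos: [0.4535, -0.1388, 0.2173]
tool_rot: [-3.138, 0.0, 0.868]
contact_force: [-0.3, 0.6, 0.1]
opening: 0.0918
grip_force: 0.0
```

```bash
python3 w.py .064 .031 w7; python3 go.py .4530 -.140 .025 -40
```

```text
tcp [ 0.4535 -0.1388  0.2173]
blue [480, 140, 88, 69, 4698] cloud [ 0.6033 -0.2598] img [ 0.6032 -0.2597  0.0312] z 0.0638
green [288, 147, 67, 81, 2839] cloud [ 0.4524 -0.1389] img [ 0.4529 -0.1388  0.0303] z 0.0639
white [399, 4, 107, 113, 6793] cloud [ 0.5991 -0.1357] img [ 0.5978 -0.1369  0.0322] z 0.0939
white [162, 27, 113, 96, 8160] cloud [ 0.4514 -0.0202] img [ 0.4519 -0.0211  0.032 ] z 0.1301
t 8.5 tcp [ 0.4536 -0.1382  0.2176] phi -40.21 q1,q6 [-0.46  0.24] open 0.0917 grip 0.0 F [0.4 0.4 0.1]
shift cm [-0.17  0.12 19.26] spin -0.2 q6 after ~ 0.4
```

View pics/w7.png

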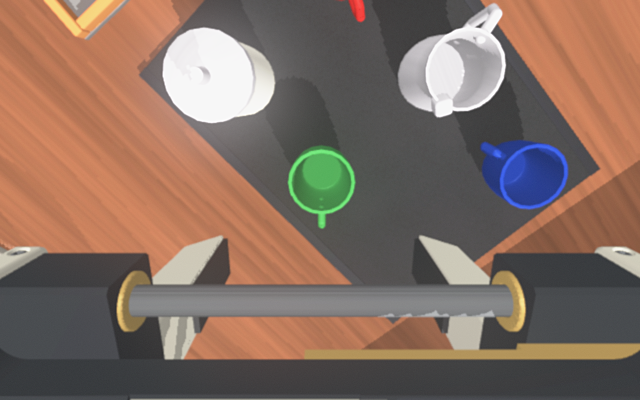

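The green cup is at (321,180), with its handle along −x of the tool and the fingers aligned to it. The caster at (215,75) stays clear.

>>> send_rows([
  {"translation": [-0.1, 0, 3.5], "spin": 0, "jaw": 1},
  {"translation": [-0.1, 0, 7.5], "spin": 0, "jaw": 1},
  {"translation": [-0.1, 0, 11], "spin": 0, "jaw": 1},
  {"translation": [-0.1, 0, 13.5], "spin": 0, "jaw": 1},
  {"translation": [-0.1, 0, 14.5], "spin": 0, "jaw": 1},
])

```text
time: 9.0
tool_pos: [0.4521, -0.1377, 0.0714]
tool_rot: [-3.137, 0.001, 0.871]
contact_force: [-0.1, -0.2, 0.2]
opening: 0.0918
grip_force: 0.0
```

>>> send_rows([
  {"translation": [0, 0, 1.5], "spin": 0, "jaw": 1},
  {"translation": [0, 0, 3], "spin": 0, "jaw": 1},
  {"translation": [0, 0, 4.3], "spin": 0, "jaw": 1},
  {"translation": [0, 0, 4.7], "spin": 0, "jaw": 1},
  {"translation": [0, 0, 4.7], "spin": 0, "jaw": 1},
])

```text
time: 9.5
tool_pos: [0.4537, -0.1393, 0.0269]
tool_rot: [-3.141, 0.0, 0.87]
contact_force: [0.7, 0.1, 0.5]
opening: 0.0922
grip_force: 0.0
```

>>> send_rows([
  {"translation": [0, 0, 0], "spin": 0, "jaw": 0.4},
  {"translation": [0, 0, 0], "spin": 0, "jaw": 0.4},
  {"translation": [0, 0, 0], "spin": 0, "jaw": 0.4},
  {"translation": [0, 0, 0], "spin": 0, "jaw": 0.4},
  {"translation": [0, 0, 0], "spin": 0, "jaw": 0.4},
])

```text
time: 10.0
tool_pos: [0.4536, -0.1399, 0.0269]
tool_rot: [3.141, -0.0, 0.869]
contact_force: [-1.3, 1.0, 2.7]
opening: 0.0599
grip_force: 15.0
```

>>> send_rows([
  {"translation": [0, 0, -1.5], "spin": 0, "jaw": 0.4},
  {"translation": [0, 0, -5], "spin": 0, "jaw": 0.4},
  {"translation": [0, 0, -9.5], "spin": 0, "jaw": 0.4},
  {"translation": [0, 0, -14], "spin": 0, "jaw": 0.4},
  {"translation": [0, 0, -18], "spin": 0, "jaw": 0.4},
])

```text
time: 10.5
tool_pos: [0.4534, -0.1398, 0.2088]
tool_rot: [3.141, -0.0, 0.869]
contact_force: [1.1, -0.5, -2.0]
opening: 0.0602
grip_force: 15.0
```

```bash
python3 go.py .451 .314 .207 -40
```

```text
t 10.5 tcp [ 0.4534 -0.1398  0.2088] phi -40.21 q1,q6 [-0.46  0.24] open 0.0602 grip 15.0 F [ 1.1 -0.5 -2. ]
shift cm [ 34.5  -29.48   0.16] spin -0.2 q6 after ~ 1.31
```

>>> send_rows([
  {"translation": [2.2, -1.9, 0], "spin": 0, "jaw": 0.4},
  {"translation": [5.5, -4.7, 0], "spin": 0, "jaw": 0.4},
  {"translation": [9, -7.7, 0], "spin": 0, "jaw": 0.4},
  {"translation": [12.5, -10.7, 0], "spin": 0, "jaw": 0.4},
  {"translation": [16, -13.7, 0], "spin": 0, "jaw": 0.4},
])

```text
time: 11.0
tool_pos: [0.4517, 0.0724, 0.2066]
tool_rot: [-3.141, 0.0, 0.868]
contact_force: [1.1, -0.1, -0.9]
opening: 0.0596
grip_force: 15.0
```

>>> send_rows([
  {"translation": [3.6, -3, 0], "spin": 0, "jaw": 0.4},
  {"translation": [7.2, -6.1, 0], "spin": 0, "jaw": 0.4},
  {"translation": [10.8, -9.2, 0], "spin": 0, "jaw": 0.4},
  {"translation": [14.4, -12.3, 0], "spin": 0, "jaw": 0.4},
  {"translation": [18, -15.4, 0], "spin": 0, "jaw": 0.4},
])

```text
time: 11.5
tool_pos: [0.4502, 0.3095, 0.2064]
tool_rot: [-3.142, 0.001, 0.869]
contact_force: [0.7, -0.6, -2.0]
opening: 0.0598
grip_force: 15.0
```

>>> send_rows([
  {"translation": [0.3, -0.2, 1], "spin": 0, "jaw": 0.4},
  {"translation": [0.5, -0.4, 4], "spin": 0, "jaw": 0.4},
  {"translation": [0.5, -0.4, 8], "spin": 0, "jaw": 0.4},
  {"translation": [0.5, -0.4, 11], "spin": 0, "jaw": 0.4},
  {"translation": [0.5, -0.4, 13], "spin": 0, "jaw": 0.4},
])

```text
time: 12.0
tool_pos: [0.4495, 0.3125, 0.0738]
tool_rot: [-3.14, 0.004, 0.869]
contact_force: [-0.1, -0.4, -1.2]
opening: 0.0596
grip_force: 15.0
```

>>> send_rows([
  {"translation": [0, 0, 0], "spin": 0, "jaw": 0.4},
  {"translation": [0, 0, 0], "spin": 0, "jaw": 0.4},
  {"translation": [0, 0, 0], "spin": 0, "jaw": 0.4},
  {"translation": [0, 0, 0], "spin": 0, "jaw": 0.4},
  {"translation": [0, 0, 0], "spin": 0, "jaw": 0.4},
])

```text
time: 12.5
tool_pos: [0.4515, 0.3142, 0.0777]
tool_rot: [3.141, -0.002, 0.869]
contact_force: [-1.2, 0.4, -1.1]
opening: 0.0598
grip_force: 15.0
```

```bash
python3 go.py .451 .314 .031 -40
```

```text
t 12.5 tcp [0.4515 0.3142 0.0777] phi -40.21 q1,q6 [0.47 1.17] open 0.0598 grip 15.0 F [-1.2  0.4 -1.1]
shift cm [-0.06 -0.03  4.67] spin -0.2 q6 after ~ 1.31
```

>>> send_rows([
  {"translation": [0, 0, 1.5], "spin": 0, "jaw": 0.4},
  {"translation": [0, 0, 3], "spin": 0, "jaw": 0.4},
  {"translation": [0, 0, 3.9], "spin": 0, "jaw": 0.4},
  {"translation": [0, 0, 4.3], "spin": 0, "jaw": 0.4},
  {"translation": [0, 0, 4.3], "spin": 0, "jaw": 0.4},
])

```text
time: 13.0
tool_pos: [0.451, 0.314, 0.0335]
tool_rot: [-3.141, 0.0, 0.869]
contact_force: [-0.6, 0.6, -0.9]
opening: 0.0597
grip_force: 15.0
```

>>> send_rows([
  {"translation": [0, 0, 0.1], "spin": 0, "jaw": 0.4},
  {"translation": [0, 0, 0.2], "spin": 0, "jaw": 0.4},
  {"translation": [0, 0, 0.3], "spin": 0, "jaw": 0.4},
  {"translation": [0, 0, 0.4], "spin": 0, "jaw": 0.4},
  {"translation": [0, 0, 0.4], "spin": 0, "jaw": 0.4},
])

```text
time: 13.5
tool_pos: [0.4517, 0.3146, 0.0309]
tool_rot: [3.141, -0.002, 0.869]
contact_force: [-1.8, 0.7, 6.0]
opening: 0.0597
grip_force: 15.0
```

Contact at 6 N, so the cup is seated. Next I release, rise, and go to the blue cup.

>>> send_rows([
  {"translation": [0, 0, 0], "spin": 0, "jaw": 0.75},
  {"translation": [0, 0, 0], "spin": 0, "jaw": 0.85},
  {"translation": [0, 0, 0], "spin": 0, "jaw": 0.9},
  {"translation": [0, 0, 0], "spin": 0, "jaw": 0.9},
  {"translation": [0, 0, 0], "spin": 0, "jaw": 0.9},
])

```text
time: 14.0
tool_pos: [0.451, 0.3139, 0.0296]
tool_rot: [3.142, 0.0, 0.869]
contact_force: [0.2, 0.3, -0.1]
opening: 0.0824
grip_force: 0.0
```

>>> send_rows([
  {"translation": [0, 0, -2], "spin": 0, "jaw": 0.9},
  {"translation": [0, 0, -6], "spin": 0, "jaw": 0.9},
  {"translation": [0, 0, -10.5], "spin": 0, "jaw": 1},
  {"translation": [0, 0, -15], "spin": 0, "jaw": 1},
  {"translation": [0, 0, -19], "spin": 0, "jaw": 1},
])

```text
time: 14.5
tool_pos: [0.451, 0.314, 0.222]
tool_rot: [3.141, -0.001, 0.869]
contact_force: [0.6, 0.0, -0.2]
opening: 0.0917
grip_force: 0.0
```

```bash
python3 sauc.py w8; python3 go.py .6035 -.260 .22 10;  python3 go.py .6035 -.260 .22 -5|tail -1
```

```text
red [ 436  151   34   93 2308] fixed [0.5055 0.2165] free [0.5457 0.1916 0.0329]
blue [  360    27   110   121 10734] fixed [0.5749 0.3142] free [0.5747 0.3144 0.056 ]
green [ 268  117  107  109 8518] fixed [0.4498 0.313 ] free [0.45   0.3132 0.0557]
t 14.55 tcp [0.4536 0.3154 0.2289] phi -40.2 q1,q6 [0.47 1.17] open 0.0918 grip 0.0 F [1.6 1.4 4.5]
shift cm [-34.29  48.58   0.73] spin -50.2 q6 after ~ -0.58
shift cm [-34.29  48.58   0.73] spin -35.2 q6 after ~ -0.32
```

View pics/w8.png

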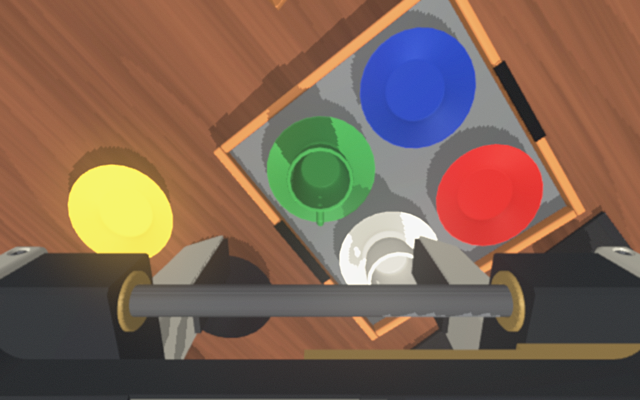

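The green cup is seated at (320,172). The blue saucer is at (417,88), fitted at (0.575, 0.314).

>>> send_rows([
  {"translation": [-1.7, 2.4, 0], "spin": -3, "jaw": 1},
  {"translation": [-4.3, 6, 0], "spin": -8, "jaw": 1},
  {"translation": [-7, 10, 0], "spin": -14, "jaw": 1},
  {"translation": [-9.8, 14, 0], "spin": -20, "jaw": 1},
  {"translation": [-12.6, 18, 0], "spin": -26, "jaw": 1},
])

```text
time: 15.05
tool_pos: [0.5072, 0.0999, 0.2195]
tool_rot: [3.141, -0.0, 1.328]
contact_force: [0.7, -0.8, -0.2]
opening: 0.0915
grip_force: 0.0
```

```bash
python3 go.py .6035 -.260 .22 10
```

```text
t 15.05 tcp [0.5072 0.0999 0.2195] phi -13.93 q1,q6 [0.05 0.29] open 0.0915 grip 0.0 F [ 0.7 -0.8 -0.2]
shift cm [-32.61  18.01  -0.05] spin -23.9 q6 after ~ -0.58
```

>>> send_rows([
  {"translation": [-4, 2.2, 0], "spin": -6, "jaw": 1},
  {"translation": [-8, 4.4, 0], "spin": -12, "jaw": 1},
  {"translation": [-12, 6.6, 0], "spin": -18, "jaw": 1},
  {"translation": [-16, 8.8, 0], "spin": -24, "jaw": 1},
  {"translation": [-20, 11, 0], "spin": -24, "jaw": 1},
])

```text
time: 15.55
tool_pos: [0.5648, -0.1212, 0.2194]
tool_rot: [-3.141, -0.0, 1.745]
contact_force: [0.7, 0.5, 0.3]
opening: 0.0919
grip_force: 0.0
```

```bash
python3 go.py .6035 -.260 .22 10
```

```text
t 15.55 tcp [ 0.5648 -0.1212  0.2194] phi 9.96 q1,q6 [-0.34 -0.52] open 0.0919 grip 0.0 F [0.7 0.5 0.3]
shift cm [-14.34   1.41  -0.06] spin -0.0 q6 after ~ -0.58
```

>>> send_rows([
  {"translation": [-4.5, 0.4, 0], "spin": 0, "jaw": 1},
  {"translation": [-9, 0.9, 0], "spin": 0, "jaw": 1},
  {"translation": [-12.5, 1.2, 0], "spin": 0, "jaw": 1},
  {"translation": [-14.3, 1.4, 0], "spin": 0, "jaw": 1},
  {"translation": [-14.3, 1.4, 2], "spin": 0, "jaw": 1},
])

```text
time: 16.05
tool_pos: [0.604, -0.2616, 0.2011]
tool_rot: [3.138, 0.004, 1.739]
contact_force: [0.0, -0.2, -0.2]
opening: 0.0918
grip_force: 0.0
```

>>> send_rows([
  {"translation": [0, 0, 2], "spin": 0, "jaw": 1},
  {"translation": [0, 0, 4], "spin": 0, "jaw": 1},
  {"translation": [0, 0, 6], "spin": 0, "jaw": 1},
  {"translation": [0, 0, 6], "spin": 0, "jaw": 1},
  {"translation": [0, 0, 6], "spin": 0, "jaw": 1},
])

```text
time: 16.55
tool_pos: [0.6028, -0.2578, 0.1397]
tool_rot: [-3.141, -0.0, 1.742]
contact_force: [-0.2, 0.4, -0.6]
opening: 0.0915
grip_force: 0.0
```

```bash
python3 w.py .064 .031 w9; python3 go.py .6035 -.260 .026 10
```

```text
tcp [ 0.6028 -0.2578  0.1397]
blue [278, 137, 87, 116, 6292] cloud [ 0.6037 -0.2602] img [ 0.6036 -0.2592  0.0313] z 0.0637
white [280, 0, 162, 82, 8218] cloud [ 0.6024 -0.1369] img [ 0.6026 -0.1437  0.0265] z 0.0941
t 16.6 tcp [ 0.6033 -0.2581  0.1406] phi 9.8 q1,q6 [-0.52 -0.69] open 0.0917 grip 0.0 F [ 0.3 -0.7  0.7]
shift cm [-0.19 -0.02 11.46] spin -0.2 q6 after ~ -0.58
```

View pics/w9.png

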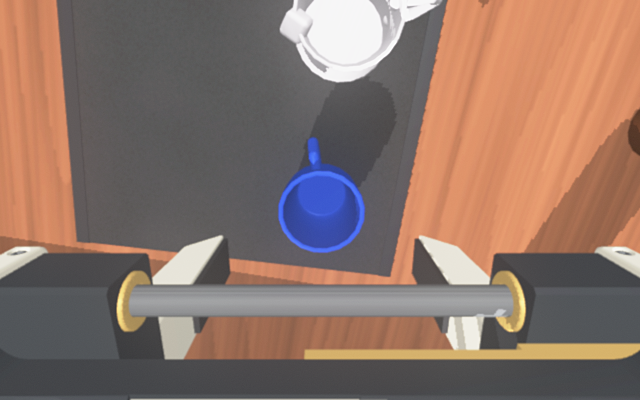

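The blue cup is at (321,210), centred between the open fingers, with its handle pointing to (313,150).

>>> send_rows([
  {"translation": [-0.1, 0, 3], "spin": 0, "jaw": 1},
  {"translation": [-0.1, 0, 6.5], "spin": 0, "jaw": 1},
  {"translation": [-0.1, 0, 9.5], "spin": 0, "jaw": 1},
  {"translation": [-0.1, 0, 11.4], "spin": 0, "jaw": 1},
  {"translation": [-0.1, 0, 11.4], "spin": 0, "jaw": 1},
])

```text
time: 17.1
tool_pos: [0.602, -0.2583, 0.024]
tool_rot: [-3.139, -0.002, 1.742]
contact_force: [-0.2, -1.2, -0.2]
opening: 0.0916
grip_force: 0.0
```

>>> send_rows([
  {"translation": [0, 0, 0], "spin": 0, "jaw": 0.4},
  {"translation": [0, 0, 0], "spin": 0, "jaw": 0.4},
  {"translation": [0, 0, 0], "spin": 0, "jaw": 0.4},
  {"translation": [0, 0, 0], "spin": 0, "jaw": 0.4},
  {"translation": [0, 0, 0], "spin": 0, "jaw": 0.4},
])

```text
time: 17.6
tool_pos: [0.6034, -0.2591, 0.0268]
tool_rot: [3.141, 0.001, 1.742]
contact_force: [-0.2, 0.4, 4.3]
opening: 0.0609
grip_force: 15.0
```

>>> send_rows([
  {"translation": [0, 0, -1.5], "spin": 0, "jaw": 0.4},
  {"translation": [0, 0, -5], "spin": 0, "jaw": 0.4},
  {"translation": [0, 0, -9.5], "spin": 0, "jaw": 0.4},
  {"translation": [0, 0, -14], "spin": 0, "jaw": 0.4},
  {"translation": [0, 0, -18], "spin": 0, "jaw": 0.4},
])

```text
time: 18.1
tool_pos: [0.603, -0.2587, 0.2091]
tool_rot: [3.14, 0.001, 1.742]
contact_force: [0.2, -1.3, -1.8]
opening: 0.0611
grip_force: 15.0
```

```bash
python3 go.py .5755 .3143 .206 10
```

```text
t 18.1 tcp [ 0.603  -0.2587  0.2091] phi 9.8 q1,q6 [-0.52 -0.69] open 0.0611 grip 15.0 F [ 0.2 -1.3 -1.8]
shift cm [56.93  7.04  0.26] spin -0.2 q6 after ~ 0.33
```

>>> send_rows([
  {"translation": [2.5, 0.3, 0], "spin": 0, "jaw": 0.4},
  {"translation": [7, 0.9, 0], "spin": 0, "jaw": 0.4},
  {"translation": [11.6, 1.4, 0], "spin": 0, "jaw": 0.4},
  {"translation": [16.2, 2, 0], "spin": 0, "jaw": 0.4},
  {"translation": [20.8, 2.6, 0], "spin": 0, "jaw": 0.4},
])

```text
time: 18.6
tool_pos: [0.5927, -0.0477, 0.2067]
tool_rot: [3.141, 0.0, 1.741]
contact_force: [-0.1, 0.7, -0.8]
opening: 0.0609
grip_force: 15.0
```

>>> send_rows([
  {"translation": [4.6, 0.6, 0], "spin": 0, "jaw": 0.4},
  {"translation": [9.2, 1.1, 0], "spin": 0, "jaw": 0.4},
  {"translation": [13.8, 1.7, 0], "spin": 0, "jaw": 0.4},
  {"translation": [18.4, 2.3, 0], "spin": 0, "jaw": 0.4},
  {"translation": [23, 2.8, 0], "spin": 0, "jaw": 0.4},
])

```text
time: 19.1
tool_pos: [0.5812, 0.1839, 0.2067]
tool_rot: [3.141, 0.0, 1.742]
contact_force: [0.7, -0.1, -1.4]
opening: 0.0609
grip_force: 15.0
```

>>> send_rows([
  {"translation": [4.6, 0.6, 0], "spin": 0, "jaw": 0.4},
  {"translation": [9, 1.1, 0], "spin": 0, "jaw": 0.4},
  {"translation": [12, 1.5, 0], "spin": 0, "jaw": 0.4},
  {"translation": [13.1, 1.6, 2], "spin": 0, "jaw": 0.4},
  {"translation": [13.1, 1.6, 5], "spin": 0, "jaw": 0.4},
])

```text
time: 19.6
tool_pos: [0.5755, 0.3168, 0.1578]
tool_rot: [3.136, -0.002, 1.745]
contact_force: [1.0, 0.2, -1.9]
opening: 0.061
grip_force: 15.0
```

>>> send_rows([
  {"translation": [0, 0, 4], "spin": 0, "jaw": 0.4},
  {"translation": [0, 0, 8], "spin": 0, "jaw": 0.4},
  {"translation": [0, 0, 8], "spin": 0, "jaw": 0.4},
  {"translation": [0, 0, 8], "spin": 0, "jaw": 0.4},
  {"translation": [0, 0, 8], "spin": 0, "jaw": 0.4},
])

```text
time: 20.1
tool_pos: [0.5768, 0.3144, 0.0788]
tool_rot: [3.137, -0.001, 1.742]
contact_force: [0.1, 0.2, -0.3]
opening: 0.0613
grip_force: 15.0
```

```bash
python3 go.py .5755 .3143 .031 10
```

```text
t 20.1 tcp [0.5768 0.3144 0.0788] phi 9.79 q1,q6 [0.38 0.21] open 0.0613 grip 15.0 F [ 0.1  0.2 -0.3]
shift cm [ 0.   -0.15  4.78] spin -0.2 q6 after ~ 0.33
```

>>> send_rows([
  {"translation": [0, -0.1, 1.5], "spin": 0, "jaw": 0.4},
  {"translation": [0, -0.1, 3], "spin": 0, "jaw": 0.4},
  {"translation": [0, -0.1, 3.9], "spin": 0, "jaw": 0.4},
  {"translation": [0, -0.1, 4.3], "spin": 0, "jaw": 0.4},
  {"translation": [0, -0.1, 4.3], "spin": 0, "jaw": 0.4},
])

```text
time: 20.6
tool_pos: [0.574, 0.3136, 0.0323]
tool_rot: [-3.141, 0.0, 1.742]
contact_force: [0.0, -0.7, 0.3]
opening: 0.061
grip_force: 15.0
```

>>> send_rows([
  {"translation": [0, 0, 0.1], "spin": 0, "jaw": 0.4},
  {"translation": [0, 0, 0.2], "spin": 0, "jaw": 0.4},
  {"translation": [0, 0, 0.3], "spin": 0, "jaw": 0.4},
  {"translation": [0, 0, 0.4], "spin": 0, "jaw": 0.4},
  {"translation": [0, 0, 0.4], "spin": 0, "jaw": 0.4},
])

```text
time: 21.1
tool_pos: [0.5746, 0.3139, 0.0308]
tool_rot: [3.14, -0.0, 1.742]
contact_force: [-2.7, -1.1, 8.7]
opening: 0.061
grip_force: 15.0
```

>>> send_rows([
  {"translation": [0, 0, -0.1], "spin": 0, "jaw": 0.75},
  {"translation": [0, 0, -0.1], "spin": 0, "jaw": 0.85},
  {"translation": [0, 0, -0.1], "spin": 0, "jaw": 0.9},
  {"translation": [0, 0, -0.1], "spin": 0, "jaw": 0.9},
  {"translation": [0, 0, -0.1], "spin": 0, "jaw": 0.9},
])

```text
time: 21.6
tool_pos: [0.5741, 0.3136, 0.0294]
tool_rot: [-3.141, 0.0, 1.742]
contact_force: [-1.0, -0.7, -0.0]
opening: 0.0825
grip_force: 0.0
```

>>> send_rows([
  {"translation": [0, 0, -2], "spin": 0, "jaw": 0.9},
  {"translation": [0, 0, -6], "spin": 0, "jaw": 0.9},
  {"translation": [0, 0, -10.5], "spin": 0, "jaw": 1},
  {"translation": [0, 0, -15], "spin": 0, "jaw": 1},
  {"translation": [0, 0, -19], "spin": 0, "jaw": 1},
])

```text
time: 22.1
tool_pos: [0.5742, 0.3137, 0.2221]
tool_rot: [3.14, -0.0, 1.742]
contact_force: [-0.0, -0.1, -0.1]
opening: 0.0915
grip_force: 0.0
```

```bash
python3 sauc.py w10; python3 go.py .5865 -.0095 .22 -37
```

```text
red [264 239  63  11 465] fixed [0.5703 0.1713] free [0.5746 0.147  0.0802]
blue [ 268  115  108  106 8935] fixed [0.5752 0.314 ] free [0.5752 0.314  0.0562]
green [ 147   94  110  108 8167] fixed [0.4496 0.3128] free [0.4498 0.3132 0.0558]
t 22.15 tcp [0.5767 0.3147 0.2298] phi 9.8 q1,q6 [0.38 0.21] open 0.0915 grip 0.0 F [0.6 0.4 4.7]
shift cm [-32.12  -4.56   0.84] spin 46.8 q6 after ~ 0.63
```

View pics/w10.png

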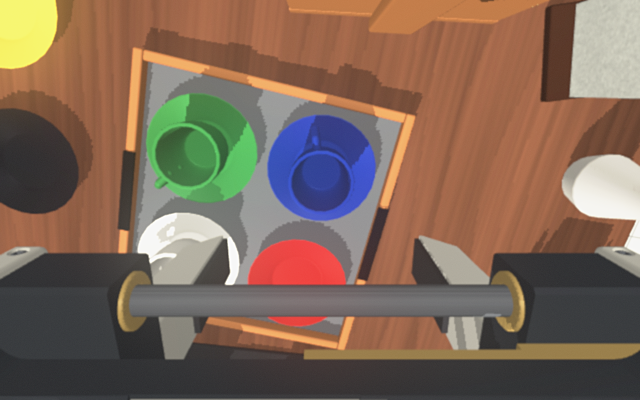

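The blue cup is seated at (320,175). The red cup is next.

>>> send_rows([
  {"translation": [-2.5, -0.3, 0], "spin": 5, "jaw": 1},
  {"translation": [-7, -0.9, 0], "spin": 12, "jaw": 1},
  {"translation": [-11.5, -1.5, 0], "spin": 20, "jaw": 1},
  {"translation": [-16, -2.1, 0], "spin": 28, "jaw": 1},
  {"translation": [-20.5, -2.7, 0], "spin": 36, "jaw": 1},
])

```text
time: 22.65
tool_pos: [0.5822, 0.1054, 0.2194]
tool_rot: [-3.142, 0.0, 1.108]
contact_force: [0.9, -0.7, 0.0]
opening: 0.0914
grip_force: 0.0
```

```bash
python3 go.py .5865 -.0095 .22 -37
```

```text
t 22.65 tcp [0.5822 0.1054 0.2194] phi -26.51 q1,q6 [0.05 0.51] open 0.0914 grip 0.0 F [ 0.9 -0.7  0. ]
shift cm [-10.09   5.52  -0.06] spin 10.5 q6 after ~ 0.63
```

>>> send_rows([
  {"translation": [-4, 2.2, 0], "spin": 5, "jaw": 1},
  {"translation": [-8, 4.4, 0], "spin": 10.5, "jaw": 1},
  {"translation": [-10.1, 5.5, 0], "spin": 10.5, "jaw": 1},
  {"translation": [-10.1, 5.5, 0], "spin": 10.5, "jaw": 1},
  {"translation": [-10.1, 5.5, 0], "spin": 10.5, "jaw": 1},
])

```text
time: 23.15
tool_pos: [0.5871, -0.008, 0.2194]
tool_rot: [-3.141, -0.0, 0.929]
contact_force: [0.4, 0.9, 0.0]
opening: 0.0918
grip_force: 0.0
```

```bash
python3 w.py .064 .031 w11; python3 go.py .5865 -.0095 .026 -37
```

```text
tcp [ 0.5871 -0.008   0.2194]
red [287, 144, 68, 82, 3753] cloud [ 0.5869 -0.0074] img [ 0.5873 -0.0071  0.0315] z 0.0637
white [0, 0, 213, 183, 17905] cloud [0.4446 0.185 ] img [0.4435 0.1865 0.0326] z 0.0661
white [153, 219, 107, 66, 3481] cloud [ 0.4518 -0.019 ] img [ 0.4527 -0.0208  0.0242] z 0.2607
white [368, 224, 122, 60, 3577] cloud [ 0.5986 -0.1371] img [ 0.5942 -0.1557  0.0383] z 0.2606
t 23.2 tcp [ 0.5871 -0.0072  0.2195] phi -36.69 q1,q6 [-0.14  0.5 ] open 0.0917 grip 0.0 F [-0.7  0.7  0.6]
shift cm [-0.22  0.1  19.35] spin 0.3 q6 after ~ 0.63
```

View pics/w11.png

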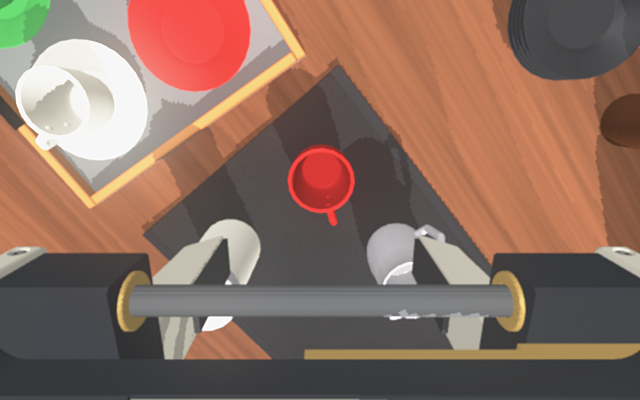

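The red cup is at (321,180), centred at (0.587, −0.0075). The body clears the jug and the caster by about 20 mm at this angle.

>>> send_rows([
  {"translation": [0, 0, 3.5], "spin": 0, "jaw": 1},
  {"translation": [0, 0, 7.5], "spin": 0, "jaw": 1},
  {"translation": [0, 0, 11], "spin": 0, "jaw": 1},
  {"translation": [0, 0, 13.5], "spin": 0, "jaw": 1},
  {"translation": [0, 0, 14.5], "spin": 0, "jaw": 1},
])

```text
time: 23.7
tool_pos: [0.5856, -0.006, 0.072]
tool_rot: [-3.137, 0.002, 0.933]
contact_force: [-0.8, 0.7, -0.1]
opening: 0.0918
grip_force: 0.0
```

>>> send_rows([
  {"translation": [0, 0, 1.5], "spin": 0, "jaw": 1},
  {"translation": [0, 0, 3], "spin": 0, "jaw": 1},
  {"translation": [0, 0, 4.3], "spin": 0, "jaw": 1},
  {"translation": [0, 0, 4.8], "spin": 0, "jaw": 1},
  {"translation": [0, 0, 4.8], "spin": 0, "jaw": 1},
])

```text
time: 24.2
tool_pos: [0.5871, -0.0075, 0.0264]
tool_rot: [-3.141, 0.0, 0.931]
contact_force: [0.1, -0.1, 0.2]
opening: 0.092
grip_force: 0.0
```

>>> send_rows([
  {"translation": [0, 0, 0], "spin": 0, "jaw": 0.4},
  {"translation": [0, 0, 0], "spin": 0, "jaw": 0.4},
  {"translation": [0, 0, 0], "spin": 0, "jaw": 0.4},
  {"translation": [0, 0, 0], "spin": 0, "jaw": 0.4},
  {"translation": [0, 0, 0], "spin": 0, "jaw": 0.4},
])

```text
time: 24.7
tool_pos: [0.5873, -0.0078, 0.0271]
tool_rot: [3.141, -0.0, 0.93]
contact_force: [-0.6, 0.0, 2.6]
opening: 0.0618
grip_force: 15.0
```

>>> send_rows([
  {"translation": [0, 0, -1.5], "spin": 0, "jaw": 0.4},
  {"translation": [0, 0, -5], "spin": 0, "jaw": 0.4},
  {"translation": [0, 0, -9.5], "spin": 0, "jaw": 0.4},
  {"translation": [0, 0, -14], "spin": 0, "jaw": 0.4},
  {"translation": [0, 0, -18], "spin": 0, "jaw": 0.4},
])

```text
time: 25.2
tool_pos: [0.5871, -0.0079, 0.2089]
tool_rot: [3.141, -0.0, 0.93]
contact_force: [0.4, -0.4, -1.4]
opening: 0.0618
grip_force: 15.0
```

```bash
python3 go.py .571 .175 .206
```

```text
t 25.2 tcp [ 0.5871 -0.0079  0.2089] phi -36.71 q1,q6 [-0.14  0.5 ] open 0.0618 grip 15.0 F [ 0.4 -0.4 -1.4]
shift cm [ 13.7  -12.22   0.28] spin -0.0 q6 after ~ 0.94
```

>>> send_rows([
  {"translation": [2, -1.8, 0], "spin": 0, "jaw": 0.4},
  {"translation": [5, -4.5, 0], "spin": 0, "jaw": 0.4},
  {"translation": [8.3, -7.4, 0], "spin": 0, "jaw": 0.4},
  {"translation": [11.5, -10.2, 0], "spin": 0, "jaw": 0.4},
  {"translation": [13.7, -12.2, 0], "spin": 0, "jaw": 0.4},
])

```text
time: 25.7
tool_pos: [0.5705, 0.1774, 0.2065]
tool_rot: [-3.141, 0.0, 0.931]
contact_force: [-0.1, -0.0, -0.5]
opening: 0.0618
grip_force: 15.0
```

>>> send_rows([
  {"translation": [0, 0, 4], "spin": 0, "jaw": 0.4},
  {"translation": [0, 0, 8], "spin": 0, "jaw": 0.4},
  {"translation": [0, 0, 11], "spin": 0, "jaw": 0.4},
  {"translation": [0, 0, 13], "spin": 0, "jaw": 0.4},
  {"translation": [0, 0, 13], "spin": 0, "jaw": 0.4},
])

```text
time: 26.2
tool_pos: [0.5689, 0.1745, 0.0733]
tool_rot: [-3.137, 0.005, 0.93]
contact_force: [-0.7, -1.0, -1.2]
opening: 0.0621
grip_force: 15.0
```

```bash
python3 go.py .571 .175 .031
```

```text
t 26.2 tcp [0.5689 0.1745 0.0733] phi -36.7 q1,q6 [0.17 0.81] open 0.0621 grip 15.0 F [-0.7 -1.  -1.2]
shift cm [0.19 0.16 4.23] spin -0.0 q6 after ~ 0.94
```

>>> send_rows([
  {"translation": [0, 0, 1.2], "spin": 0, "jaw": 0.4},
  {"translation": [0, 0, 2.6], "spin": 0, "jaw": 0.4},
  {"translation": [0, 0, 3.6], "spin": 0, "jaw": 0.4},
  {"translation": [0, 0, 4.2], "spin": 0, "jaw": 0.4},
  {"translation": [0, 0, 4.2], "spin": 0, "jaw": 0.4},
])

```text
time: 26.7
tool_pos: [0.5707, 0.1747, 0.0337]
tool_rot: [-3.141, 0.001, 0.93]
contact_force: [0.0, -0.4, -1.0]
opening: 0.0621
grip_force: 15.0
```

>>> send_rows([
  {"translation": [0, 0, 0.1], "spin": 0, "jaw": 0.4},
  {"translation": [0, 0, 0.2], "spin": 0, "jaw": 0.4},
  {"translation": [0, 0, 0.3], "spin": 0, "jaw": 0.4},
  {"translation": [0, 0, 0.4], "spin": 0, "jaw": 0.4},
  {"translation": [0, 0, 0.4], "spin": 0, "jaw": 0.4},
])

```text
time: 27.2
tool_pos: [0.5715, 0.1749, 0.0311]
tool_rot: [3.141, -0.0, 0.93]
contact_force: [0.1, -0.6, 1.2]
opening: 0.0622
grip_force: 15.0
```

>>> send_rows([
  {"translation": [0, 0, 0.05], "spin": 0, "jaw": 0.4},
  {"translation": [0, 0, 0.1], "spin": 0, "jaw": 0.4},
  {"translation": [0, 0, 0.1], "spin": 0, "jaw": 0.4},
  {"translation": [0, 0, 0.1], "spin": 0, "jaw": 0.4},
  {"translation": [0, 0, 0.1], "spin": 0, "jaw": 0.4},
])

```text
time: 27.7
tool_pos: [0.5716, 0.175, 0.031]
tool_rot: [3.141, -0.001, 0.93]
contact_force: [-3.6, -0.1, 9.3]
opening: 0.0616
grip_force: 15.0
```

>>> send_rows([
  {"translation": [0, 0, 0], "spin": 0, "jaw": 0.75},
  {"translation": [0, 0, 0], "spin": 0, "jaw": 0.85},
  {"translation": [0, 0, 0], "spin": 0, "jaw": 0.9},
  {"translation": [0, 0, 0], "spin": 0, "jaw": 0.9},
  {"translation": [0, 0, 0], "spin": 0, "jaw": 0.9},
])

```text
time: 28.2
tool_pos: [0.5712, 0.1749, 0.0295]
tool_rot: [-3.141, 0.0, 0.93]
contact_force: [0.4, -0.3, -0.2]
opening: 0.0826
grip_force: 0.0
```

>>> send_rows([
  {"translation": [0, 0, -2], "spin": 0, "jaw": 0.9},
  {"translation": [0, 0, -6], "spin": 0, "jaw": 0.9},
  {"translation": [0, 0, -10.5], "spin": 0, "jaw": 1},
  {"translation": [0, 0, -15], "spin": 0, "jaw": 1},
  {"translation": [0, 0, -19], "spin": 0, "jaw": 1},
])

```text
time: 28.7
tool_pos: [0.5713, 0.1749, 0.2221]
tool_rot: [3.141, -0.001, 0.93]
contact_force: [0.7, -0.0, -0.5]
opening: 0.0912
grip_force: 0.0
```

>>> send_rows([
  {"translation": [-3, 0, -3], "spin": 0, "jaw": 1},
  {"translation": [-7, 0, -5], "spin": 0, "jaw": 1},
  {"translation": [-11, 0, -6], "spin": 0, "jaw": 1},
  {"translation": [-13, 0, -6], "spin": 0, "jaw": 1},
  {"translation": [-13, 0, -6], "spin": 0, "jaw": 1},
])

```text
time: 29.2
tool_pos: [0.4925, 0.0691, 0.2806]
tool_rot: [3.14, -0.0, 0.928]
contact_force: [-0.2, 0.3, 0.9]
opening: 0.0918
grip_force: 0.0
```

```bash
python3 w.py .068 .031 w12; python3 - <<'E'
from h import *
p,d=read_camera("side"); q=p[120:320,150:400,::-1]; cv2.imwrite("pics/side1.png",cv2.resize(q,None,fx=3,fy=3)[:600,:750])
E
```

```text
tcp [0.4925 0.0691 0.2806]
red [268, 0, 103, 96, 8273] cloud [0.5706 0.1745] img [-157.5779 -211.0585  263.9062] z 0.0672
green [100, 0, 105, 50, 2624] cloud [0.4508 0.3153] img [0.4442 0.3149 0.0241] z 0.0672
white [123, 0, 202, 175, 13369] cloud [0.4442 0.1856] img None z 0.0658
white [309, 207, 62, 78, 3794] cloud [ 0.451  -0.0175] img [ 0.4386 -0.0393  0.0368] z 0.1302
white [461, 212, 47, 33, 936] cloud [ 0.5974 -0.1377] img [0.6146 0.0411 0.155 ] z 0.0698
```

View pics/w12.png

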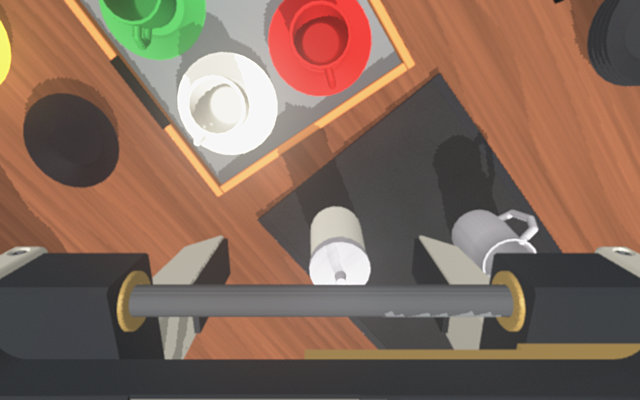

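View pics/side1.png

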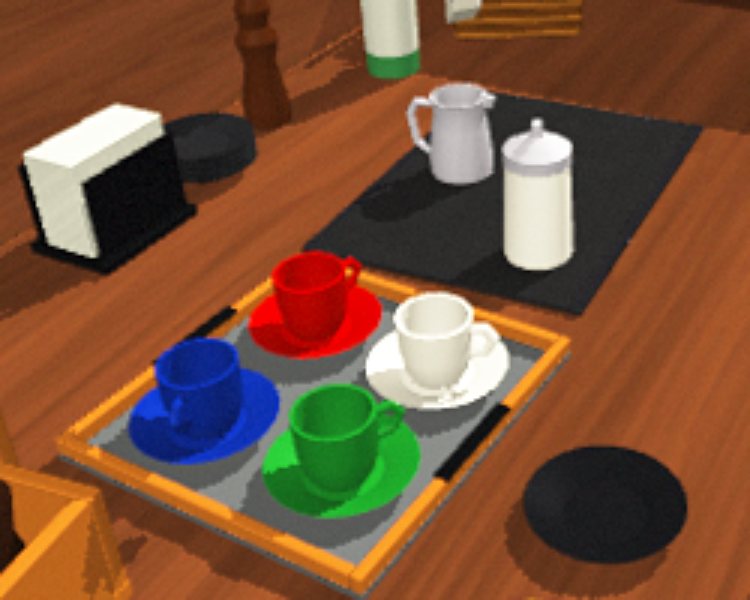

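The side crop shows all four cups upright in the saucers of their own colour: red (312,295), white (435,340), blue (200,390), green (335,440). The jug (460,135) and the caster (538,200) have not moved, and the gripper is clear.

```bash
python3 -c "
from cell import job; print(job.hand_in())"
```

```text
the job is handed in; nothing more can be done
None
```

All four cups stand upright in the saucers of their own colour, with the jug, caster and saucers left in place, and the job is handed in at about 29 s.

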